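# Take the bur rack off its keyhole studs

## Robot

A 6-joint arm with a two-finger parallel gripper is mounted at the origin on the work surface. World frame = base frame: x ahead of the robot, y to its left, z up, the work surface at z = 0. Lengths are in m, angles in rad, forces in N, time in s.
With the tool pointing down it reaches from about 0.35 to 0.925 m from the base axis. Payload 6.4 kg.
Tool frame: the origin (TCP) lies midway between the tips of the shut fingers; the grasp point (between the pads) lies 19 mm behind it (arm.tcp_to_grasp is the distance from the TCP to the grasp point, in m); z points along the fingers, y is the line along which they close (so a half turn about z gives the same grasp; the last joint's range is limited). The gripper opens to 94 mm and grips with 3 to 60 N. Pads are 16 mm wide; open, the fingers measure 119 mm over their backs; the gripper's body (75 mm by 177 mm) begins 78 mm behind the grasp point.
Start: joints at [0.94, 0.245, 1.558, -0, 1.339, -0.174], TCP at [0.287, 0.583, 0.205] pointing down, gripper open.
Joint ranges: [-3.13, 3.13], [-1.02, 2.26], [0.13, 2.54], [-0.95, 4.09], [0.21, 2.88], [-2.74, 2.74]. Speed limits (rad/s): [2.57, 2.57, 3.14, 3.14, 3.14, 3.14].

## Interface

Orientations are given as a unit quaternion [x, y, z, w].
In Python, from station import arm gives the robot as it stands.
- The arm moves only by the tool move_arm, never from a script. Its argument "moves" is a list that holds one entry, the list of rows, each a list of 7 numbers: the turn, a rotation vector about the tool's x, y, z in degrees, then the shift along the tool's x, y, z in m, then the opening, from -1 (shut) to 1 (fully open). A call has 1 to 10 rows; each row is the pose to reach, as a shift and turn from the pose commanded when the call began, along the tool's axes at that moment; what a row does not reach only later rows make up. A row lasts 1/8 s, in which the tool goes at most 62.5 mm and 10.7 degrees, less where a joint would pass 70% of its speed; a pose out of reach is approached as far as the arm can. A call with a gripper value outside its range is refused whole. The fingers move at their own pace and stop on an object; "squeeze" is the grip in N (left out, the last holds). Time passes only in rows, so rows that repeat a pose let the fingers close. It gives the time, the measured TCP pose, the force, the opening and the grip force at its end, in the units of the state.
- arm.get_obs(): the state, without advancing time (a new reading comes with each control period).
- arm.snapshot(name): name is "scene" or "side" or "wrist"; returns the picture (420x560x3 uint8, red, green, blue); there is no depth.
- arm.camera_params(name): a dict with "intrinsics" (3x3 intrinsics, pixels), "eye" and "rotation" of the camera in the world; the wrist camera has in their place "mount" (4x4, takes a point from camera to tool coordinates, whose origin is the TCP and whose axes are the flange's). Camera axes: x right, y up, looking along -z (the intrinsics and any distortion apply to the point x, -y, -z); pixel columns grow to the right and rows downward; lengths in m; the calibration is good to about 2 mm. A picture is of the moment at which its call begins: read the wrist's pose just before it. camera_params takes no time and is no camera call.
- arm.close_job(): hands the job in; it is judged then, once.
The state is a dict: "time_s": time; "joints": joint angles; "dq": joint speeds; "joint_efforts": joint torques, N m; "eef_pos": TCP position; "ee_rot": TCP orientation; "force": force on the tool from outside, world axes, zero at the start; "moment": the same for the moment, N m; "gripper_width": opening from 0.0 (shut) to 1.0 (fully open); "gripper_force": force on a finger pad.
Only numpy, scipy, OpenCV 4.12 (cv2) and the standard library are available. Lean on these libraries where they do the work, as an engineer would, in place of code of your own. Each camera call takes 0.05 s, during which the arm holds its last target. There are 200 camera calls.

## Task

The blue bur rack hangs by two keyholes on the studs of the sloping board, barred by the yellow latch. Slide the latch all the way left against its red stop and leave it there, slide the rack up the board until the stud heads stand in the wide ends of the keyholes and lift it off, without forcing it. Lay it flat, wooden grip up, in the middle of the green mat, setting it down rather than dropping it, and leave everything else where it is.

Things in the scene. Friction and masses are not known exactly. Their poses are not given: they have to be found in the camera images.
- stand: fixed dark steel stand carrying the sloping grey tool board; origin on the bench directly below the origin of board; its place and yaw vary. Board and posts reach from 70 mm in front of to 140 mm behind this origin, 160 mm to each side, 190 mm high.
- board: grey sloping tool board on the stand, 207 mm up the slope by 320 mm wide, at 40 degrees to the horizontal, low edge towards the robot. Origin in its face, 100 mm above the bench; x points up the slope, y level to the robot's left, z straight out of the face (up and towards the robot). The latch's steel rail, 8 mm high, runs along y at x = 105 mm with a red stop block at its left end.
- stud_l (a point): top centre of the left fixed stud's brass head (board x = 22, y = 55, z = 14 mm). Head 17 mm across and 4 mm thick, its underside 10 mm from the board's face (so the rack's 6 mm plate has 4 mm of play out of the board), on a shank 8 mm thick.
- stud_r (a point): the same for the right stud (board x = 22, y = -55, z = 14 mm).
- rack: loose blue bur rack, about 0.32 kg: plate 100 mm (its x) by 150 mm (its y), 6 mm thick; origin at the centre of the plate's back, z out of its front. It hangs with its axes parallel to the board's, its origin at the board's origin, back on the board; both are smooth (friction about 0.2). Two aluminium blocks with burs stand along its lower edge (x = -47 to -33, |y| = 25 to 65 mm), reaching z = 41 mm.
- grip (a point): top centre of the rack's grip: a pale wooden bar in the plate's middle, 64 mm long along the rack's y, 18 mm thick along its x, standing from z = 6 to z = 44 mm (rack x = 0, y = 0, z = 44 mm).
- wide_l (a point): centre of the left keyhole's wide end, 25 mm across, in the plate's front face (rack x = -4, y = 55, z = 6 mm). From it a narrow slot 11 mm wide runs up to a closed end at rack x = 26 mm, where the stud's shank sits at the start. With the rack slid 26 mm up the board (plus or minus 3 mm) the stud heads stand in the wide ends and the rack lifts off straight out of the board.
- wide_r (a point): the same for the right keyhole (rack x = -4, y = -55, z = 6 mm).
- latch (a joint): yellow latch carriage on the board's rail, sliding along the board's y: 0 = right end, 0.155 m = left end, against the red stop; its centre is at board y = -40 mm + this value. About 2 N of friction holds it. It is 40 mm wide; its tongue ends at board x = 54 mm, 4 mm above the rack's upper edge, and bars the rack from sliding up until it is within about 15 mm of the left stop.
- latch_knob (a point): centre of the top of the latch carriage's black knob, at board x = 105 mm, 46 mm from the board's face. The knob is 18 mm along the board's x, 26 mm along y, and 26 mm high (20 to 46 mm from the face).
- mat: fixed green mat, 140 mm (x) by 200 mm (y), 4 mm thick; origin at the centre of its underside on the bench. It lies to the left or right of the robot's centre line.
- tray: fixed black parts tray with brass blanks, 130 by 190 mm, 28 mm high, origin at the centre of its underside; it stands on the side where the mat is not.
- handpiece: loose steel rotary handpiece, about 150 mm long and 22 mm thick, lying in front of the stand; a bystander
- jar: loose closed jar, 56 mm across, 70 mm tall; a bystander
- ring_clamp: loose wooden ring clamp with a brass band, 125 mm long, 20 mm high; a bystander
- loupe: loose black eye loupe, 42 mm across, 40 mm tall; a bystander
- graver: loose graver with a handle, 130 mm long, lying; a bystander
Not all that is in view belongs to the job. Of the things that look like the rack, the smaller one is meant.

How it is judged:
On the way, in this order (a step that is already met when the one before it is completed fails the run):
1. the latch carriage is against the left stop while the rack still hangs on its studs (value of joint latch above 0.15 m and x of rack in the frame of board below 0.008 m and z of rack in the frame of board below 0.006 m), for 0.1 s.
2. the rack has been slid up the board so that the stud heads stand in the wide ends (value of joint latch above 0.15 m and x of rack in the frame of board between 0.02 and 0.033 m and z of rack in the frame of board below 0.008 m and angle between the x axis of rack and the x axis of board, either way round below 0.12 rad), for 0.05 s.
3. the rack has been lifted clear of the stud heads (value of joint latch above 0.15 m and z of rack in the frame of board above 0.02 m), for 0.05 s.
At the end, for the whole second after the job is handed in: The latch carriage is within 5 mm of its left stop; the rack lies released and at rest on the mat, flat (within 0.08 rad) with its grip up, its centre within 45 mm of the mat's centre (value of joint latch above 0.15 m and horizontal distance between rack and mat below 0.045 m and angle between rack's own z axis and vertical below 0.08 rad and z of rack in the frame of mat between 0.001 and 0.008 m and linear speed of rack below 0.02 m/s and angular speed of rack below 0.1 rad/s); the robot touches nothing.
It fails at once if the rack is dropped: it moves faster than 0.6 m/s while the fingers do not touch it (linear speed of rack above 0.6 m/s and contact force between the fingers and rack below 0.05 N).
It fails at once if the rack is forced: more than 80 N between rack and board (contact force between rack and board above 80 N).
It fails at once if a bystander is moved by more than 25 mm (distance of any of handpiece, jar, ring_clamp, loupe, graver from where it was at the start of the episode above 0.025 m).
It also fails if it takes over 61 s, if anything falls off the work surface, if the arm or the gripper's body presses on something with over 40 N, if the wrist force passes 120 N, or if a joint passes its speed limit or range.

## Working session

There is one attempt and no reset: what is moved stays moved. The work goes in short steps, Python scripts to look and compute and a tool call to move; the robot and the scene stay as the last step left them, time stands still between calls to the robot, and variables do not carry over. Pictures are saved under pics/ and viewed, at most 10 in all, crops included, and the job is handed in when it is done.

Besides the shell and the picture viewer there is one more tool, called after "Call:" as a command line: name --argument value ..., lists and objects as JSON in quotes. move_arm: Moves the arm, as the interface text tells. Its arguments: {"type":"object","properties":{"moves":{"type":"array"},"squeeze":{"type":"number"}},"required":["moves"]}

```bash
mkdir -p pics; python3 - <<'E'
from station import arm
import cv2
for n in("scene","side"):
    cv2.imwrite(f"pics/{n}0.png",cv2.resize(arm.snapshot(n),(800,600),interpolation=cv2.INTER_CUBIC)[:,:,::-1])
    p=arm.camera_params(n);print(n,p)
o=arm.get_obs();print(o['time_s'],o['eef_pos'],o['ee_rot'],o['force'],arm.tcp_to_grasp)
print(arm.camera_params("wrist"))
E
```

```text
scene {'intrinsics': array([[402.41783849,   0.        , 281.41736643],
       [  0.        , 402.41783849, 211.95549338],
       [  0.        ,   0.        ,   1.        ]]), 'eye': array([ 1.10283564, -0.045377  ,  0.91077384]), 'rotation': array([0.24126208, 0.24021006, 0.65705229, 0.67258756])}
side {'intrinsics': array([[395.66162812,   0.        , 278.01034559],
       [  0.        , 395.66162812, 203.53399053],
       [  0.        ,   0.        ,   1.        ]]), 'eye': array([0.42821935, 0.83244567, 0.99516737]), 'rotation': array([-0.00344996,  0.39186771,  0.91948863, -0.03111995])}
0.1 [0.28636992 0.5829199  0.20448707] [ 2.26403836e-01  9.74033156e-01 -7.78750912e-04 -3.26699736e-04] [0.07212006 0.01972095 1.00144161] 0.0188
{'intrinsics': array([[352.80183739,   0.        , 283.06544859],
       [  0.        , 352.80183739, 211.0458779 ],
       [  0.        ,   0.        ,   1.        ]]), 'mount': array([[ 4.46035456e-04,  9.68420305e-01,  2.49322909e-01,
         7.22790169e-02],
       [ 9.99999857e-01, -5.05668152e-04,  1.75129972e-04,
        -6.00782183e-04],
       [ 2.95674076e-04,  2.49322795e-01, -9.68420392e-01,
        -1.78766202e-01],
       [ 0.00000000e+00,  0.00000000e+00,  0.00000000e+00,
         1.00000000e+00]])}
```

View pics/scene0.png

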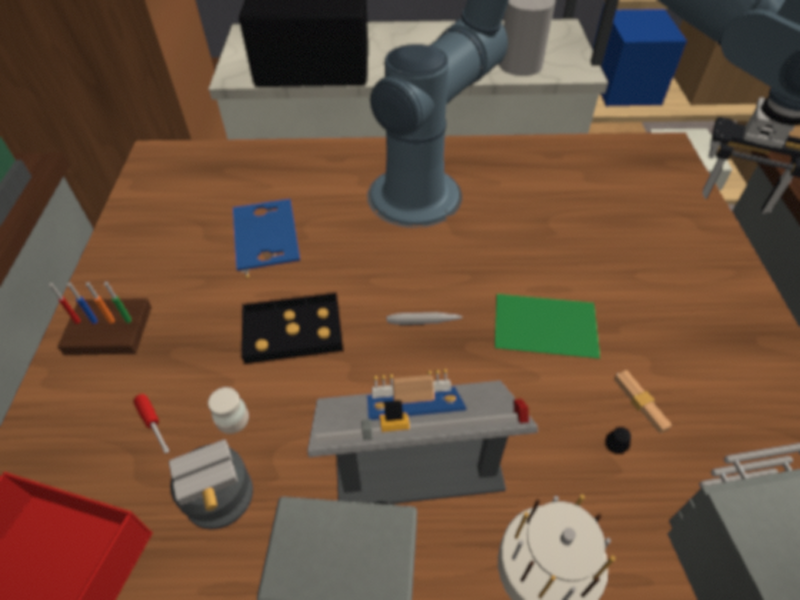

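View pics/side0.png

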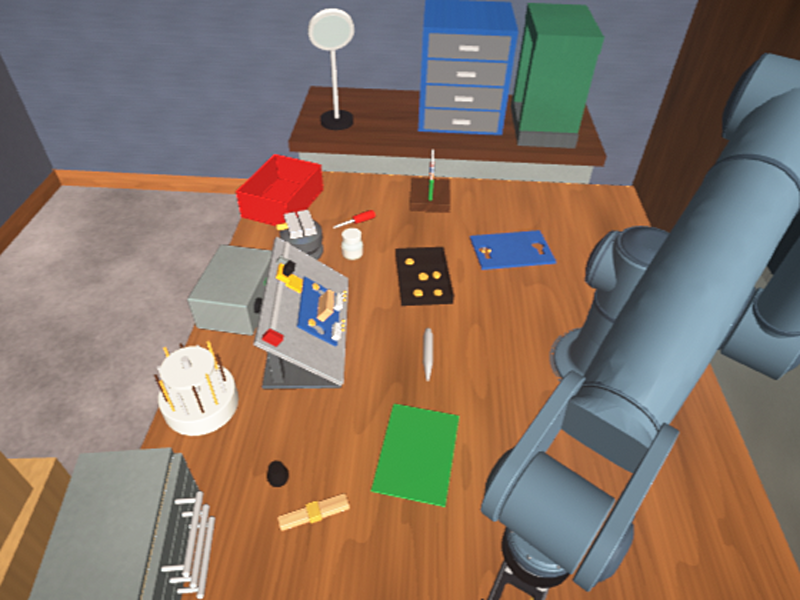

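The scene view (800 px) shows two things that look like the rack. One is a larger blue plate lying on the bench at (265,235) with no grip. The other is the small blue plate with a wooden grip hanging on the board at (415,400), which fits. I also see the yellow latch at (394,418), the mat at (547,326) and the red stop at (521,410). An enlarged crop will confirm the choice.

```bash
python3 - <<'E'
from station import arm
import cv2,numpy as np
s=arm.snapshot("scene")[250:355,210:380];d=arm.snapshot("side")[160:275,175:255]
a=cv2.resize(s,None,fx=4,fy=4,interpolation=cv2.INTER_CUBIC)
cv2.imwrite("pics/cs.png",a[:,:,::-1])
b=cv2.resize(d,None,fx=5,fy=5,interpolation=cv2.INTER_CUBIC)
cv2.imwrite("pics/cd.png",b[:,:,::-1])
E
```

```text
(no output)
```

View pics/cs.png

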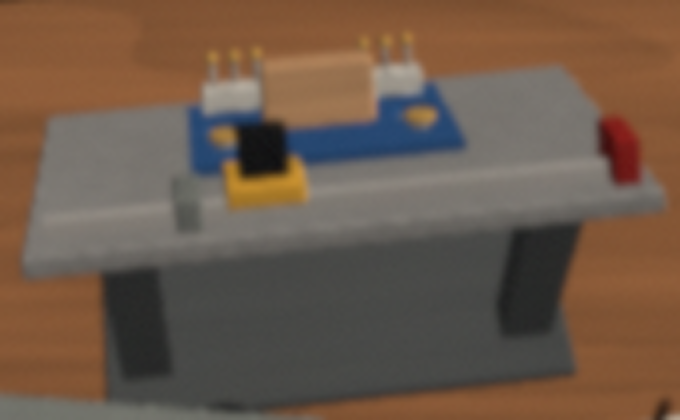

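View pics/cd.png

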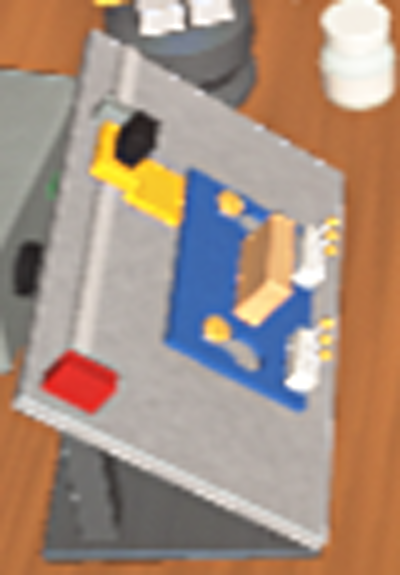

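The crops confirm it: the small plate on the board has the grip, the blocks with burs and the stud heads. Next I fit the stand pose and the mat.

```bash
cat > h.py <<'E'
from station import arm
import numpy as np
from scipy.spatial.transform import Rotation as R
from scipy.optimize import least_squares
def proj(n,P,pose=None):
    p=arm.camera_params(n)
    if n=="wrist":
        M=p['mount'];T=np.eye(4);T[:3,:3]=R.from_quat(pose[1]).as_matrix();T[:3,3]=pose[0]
        T=T@M;e,Q=T[:3,3],T[:3,:3]
    else:
        e=np.array(p['eye']);Q=np.asarray(p['rotation']);Q=Q if Q.shape==(3,3) else R.from_quat(Q).as_matrix()
    c=(np.atleast_2d(P)-e)@Q;K=p['intrinsics']
    q=np.c_[c[:,0],-c[:,1],-c[:,2]]@K.T
    return q[:,:2]/q[:,2:]
a=np.radians(40)
def board(s):
    x,y,w=s
    Z=R.from_euler('z',w).as_matrix()
    B=Z@np.array([[np.cos(a),0,-np.sin(a)],[0,1,0],[np.sin(a),0,np.cos(a)]])
    return B,np.array([x,y,.1])
E
python3 - <<'E'
from h import *
bs=np.array([[50,75,6],[50,-75,6],[22,55,14],[22,-55,14],[114,-53,20],[114,-27,20],[0,32,44.]])[:6]/1e3
ps=np.array([[465,147],[193,171],[421,118],[225,136],[242,172],[288,168]])/4+[210,250]
bd=np.array([[50,75,6],[50,-75,6],[-50,75,6],[22,55,14],[22,-55,14]])/1e3
pd=np.array([[168,343],[190,170],[305,408],[215,330],[231,204]])/5+[175,160]
def f(s):
    B,o=board(s)
    return np.r_[(proj("scene",bs@B.T+o)-ps).ravel(),(proj("side",bd@B.T+o)-pd).ravel()]
r=least_squares(f,[.7,0,0],loss='soft_l1');print("stand",r.x);print(f(r.x).reshape(-1,2).round(1))
ms=np.array([[497,295],[597,303],[600,357],[495,348]])/800*560
md=np.array([[460,416],[444,506],[372,491],[395,404]])/800*560
loc=np.array([[-70,-100],[-70,100],[70,100],[70,-100]])/1e3
def g(s):
    P=np.c_[loc@R.from_euler('z',s[2]).as_matrix()[:2,:2].T+s[:2],np.full(4,.004)]
    return np.r_[(proj("scene",P)-ms).ravel(),(proj("side",P)-md).ravel()]
r2=least_squares(g,[.5,.25,0],loss='soft_l1');print("mat",r2.x);print(g(r2.x).reshape(-1,2).round(1))
B,o=board(r.x)
for n,v in dict(knob=[.105,-.04,.046],grip=[0,0,.044]).items(): print(n,B@v+o)
for n,v in dict(handp0=(388,318),handp1=(462,317)).items():
    print(n,least_squares(lambda q:(proj("scene",[[q[0],q[1],.011]])-np.array(v)*.7).ravel(),[.5,0]).x)
E
```

```text
stand [ 0.63716677 -0.01940139  0.08957428]
[[ 0.7 -2.7]
 [-0.  -1.6]
 [ 0.3 -2.3]
 [ 0.3 -1.8]
 [-1.1  2.1]
 [ 0.4  1.8]
 [-0.6 -0.8]
 [-0.4 -0.7]
 [-0.5  0.2]
 [ 0.  -0.5]
 [-0.4 -0.6]]
mat [ 0.40671869  0.25135529 -0.15772249]
[[-0.  -2.4]
 [-1.4 -1.3]
 [ 0.4  0.2]
 [-0.2 -1.5]
 [-0.4 -0. ]
 [ 0.1  1.1]
 [-1.9  0.1]
 [-1.3 -0.7]]
knob [ 0.69140746 -0.0546908   0.20273074]
grip [ 0.60899751 -0.02193141  0.13370596]
handp0 [ 0.39173281 -0.06376798]
handp1 [0.39302497 0.08383885]
```

```bash
cat >> h.py <<'E'
S=[.6372,-.0194,.0896]
def delta(Rt,pt):
    o=arm.get_obs();R0=R.from_quat(o['ee_rot']);
    return np.degrees((R0.inv()*Rt).as_rotvec()).round(2),R0.inv().apply(np.asarray(pt)-o['eef_pos']).round(4)
def bpose(v,s=None):
    B,o=board(S if s is None else s)
    return R.from_matrix(np.c_[B[:,1],B[:,0],-B[:,2]]),B@np.array(v)+o
E
python3 - <<'E'
from h import *
print(delta(*bpose([.06,0,.15])),bpose([.06,0,.15])[1])
E
```

```text
(array([-36.45, -20.43,  56.22]), array([-0.5374, -0.4123, -0.0483])) [ 0.58694692 -0.02391476  0.25347392]
```

Call:
move_arm --moves '[[[-36.5,-20.4,56.2,-0.537,-0.412,-0.05,1],[-36.5,-20.4,56.2,-0.537,-0.412,-0.05,1],[-36.5,-20.4,56.2,-0.537,-0.412,-0.05,1],[-36.5,-20.4,56.2,-0.537,-0.412,-0.05,1],[-36.5,-20.4,56.2,-0.537,-0.412,-0.05,1],[-36.5,-20.4,56.2,-0.537,-0.412,-0.05,1],[-36.5,-20.4,56.2,-0.537,-0.412,-0.05,1],[-36.5,-20.4,56.2,-0.537,-0.412,-0.05,1],[-36.5,-20.4,56.2,-0.537,-0.412,-0.05,1],[-36.5,-20.4,56.2,-0.537,-0.412,-0.05,1]]]'

```text
time_s: 1.45
eef_pos: [0.5631, 0.0237, 0.252]
ee_rot: [0.634, 0.693, 0.254, 0.231]
force: [-0.1, 0.8, 0.9]
gripper_width: 1.001
gripper_force: 0.0
```

```bash
python3 -c "
from h import *
print(delta(*bpose([.06,0,.15])),arm.get_obs()['joints'])"
```

```text
(array([ 0.16, -0.06, -0.05]), array([-0.0496,  0.0159,  0.0114])) [-0.27911803 -0.42738859  2.21955098  0.36343805  0.71617946 -0.56569103]
```

Call:
move_arm --moves '[[[0,0,0,-0.05,0.016,0.011,1],[0,0,0,-0.05,0.016,0.011,1],[0,0,0,-0.05,0.016,0.011,1]]]'

```text
time_s: 1.82
eef_pos: [0.5858, -0.0217, 0.2525]
ee_rot: [0.634, 0.694, 0.253, 0.23]
force: [0.4, -0.1, -0.3]
gripper_width: 1.0
gripper_force: 0.0
```

```bash
python3 - <<'E'
from h import *
import cv2
o=arm.get_obs();print(o['eef_pos'],delta(*bpose([.06,0,.15])))
im=arm.snapshot("wrist");np.save("w0.npy",np.r_[o['eef_pos'],o['ee_rot']])
cv2.imwrite("pics/w0.png",cv2.resize(im,(800,600),interpolation=cv2.INTER_CUBIC)[:,:,::-1])
E
```

```text
[ 0.5858405  -0.02167725  0.25253674] (array([ 0.  , -0.13, -0.05]), array([-0.0023,  0.0013, -0.0001]))
```

View pics/w0.png

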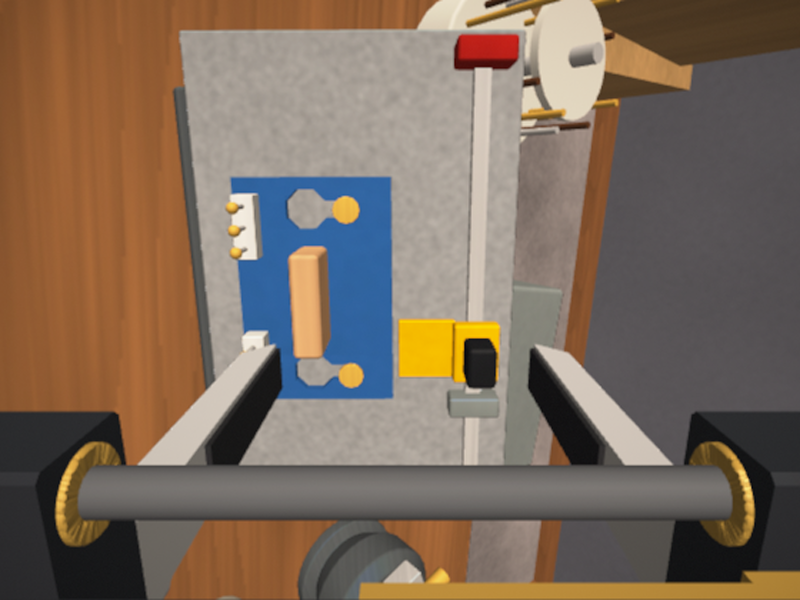

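The wrist view shows the studs at (346,210) and (351,376), rack corners at (391,177), (393,398) and (231,178), and the latch at its right end with the knob at about (480,363). I refit the pose from these points.

```bash
python3 - <<'E'
from h import *
w=np.load("w0.npy");pose=(w[:3],w[3:])
b=np.array([[50,75,6],[50,-75,6],[-50,75,6],[22,55,14],[22,-55,14]])/1e3
p=np.array([[391,177],[393,398],[231,178],[346,210],[351,376]])*.7
def f(s):
    B,o=board(s);return (proj("wrist",b@B.T+o,pose)-p).ravel()
r=least_squares(f,S);print(r.x,f(r.x).reshape(-1,2).round(1))
# free z offset too
def f2(s):
    B,o=board(s[:3]);return (proj("wrist",b@B.T+o+[0,0,s[3]],pose)-p).ravel()
r2=least_squares(f2,S+[0]);print(r2.x,f2(r2.x).reshape(-1,2).round(1))
s=r.x;B,o=board(s)
print("knob px",proj("wrist",[B@v+o for v in ([.105,-.04,.046],)],pose)/.7)
print(delta(*bpose([.105,-.04,.085],s)),delta(*bpose([.105,-.04,.026],s)))
E
```

```text
[ 0.63789979 -0.0230516   0.09427166] [[ 0.2 -0.2]
 [ 0.3  0.3]
 [-0.2 -0.5]
 [-0.1  0.3]
 [ 0.2  0.3]]
[ 0.63851827 -0.02317479  0.09383489 -0.00104207] [[-0.   0. ]
 [ 0.1 -0. ]
 [ 0.  -0.3]
 [-0.1  0.4]
 [ 0.1 -0. ]]
knob px [[482.80116758 373.55663542]]
(array([ 0.02,  0.01, -0.2 ]), array([-0.0468,  0.0467,  0.0652])) (array([ 0.02,  0.01, -0.2 ]), array([-0.0468,  0.0467,  0.1242]))
```

Call:
move_arm --moves '[[[0,0,-0.2,-0.047,0.047,0.06,1],[0,0,-0.2,-0.047,0.047,0.06,1],[0,0,-0.2,-0.047,0.047,0.1,1],[0,0,-0.2,-0.047,0.047,0.124,1],[0,0,-0.2,-0.047,0.047,0.124,1],[0,0,-0.2,-0.047,0.047,0.124,-0.6],[0,0,-0.2,-0.047,0.047,0.124,-1],[0,0,-0.2,-0.047,0.047,0.124,-1],[0,0,-0.2,-0.047,0.047,0.124,-1],[0,0,-0.2,-0.047,0.047,0.124,-1]]]' --squeeze 8

```text
time_s: 3.12
eef_pos: [0.7059, -0.0585, 0.1887]
ee_rot: [0.633, 0.694, 0.253, 0.231]
force: [0.1, -0.1, 0.3]
gripper_width: 0.508
gripper_force: 0.0
```

```bash
sed -i 's/^S=.*/S=[.638,-.0231,.0941]/' h.py; python3 -c "
from h import *
o=arm.get_obs();B,b=board(S);print('board',B.T@(o['eef_pos']-b),delta(*bpose([.105,.115,.026])),o['gripper_width']*94,B.T@o['force'])"
```

```text
board [ 0.10622305 -0.04165844  0.02664824] (array([ 0.08,  0.09, -0.04]), array([ 0.1567, -0.0013,  0.0004])) 47.76797258924235 [ 0.29886006 -0.15444461  0.16229906]
```

Still closing.

Call:
move_arm --moves '[[[0,0,0,0,0,0,-1],[0,0,0,0,0,0,-1],[0,0,0,0,0,0,-1],[0,0,0,0,0,0,-1],[0,0,0,0,0,0,-1],[0,0,0,0,0,0,-1],[0,0,0,0,0,0,-1]]]'

```text
time_s: 4.0
eef_pos: [0.705, -0.0583, 0.1875]
ee_rot: [0.633, 0.695, 0.252, 0.23]
force: [-5.1, -1.4, 0.4]
gripper_width: 0.185
gripper_force: 8.0
```

Call:
move_arm --moves '[[[0,0,0,0.02,0,0,-1],[0,0,0,0.04,0,0,-1],[0,0,0,0.06,0,0,-1],[0,0,0,0.08,0,0,-1],[0,0,0,0.1,0,0,-1],[0,0,0,0.12,0,0,-1],[0,0,0,0.14,0,0,-1],[0,0,0,0.15,0,0,-1],[0,0,0,0.158,0,0,-1],[0,0,0,0.158,0,0,-1]]]'

```text
time_s: 5.25
eef_pos: [0.6907, 0.0982, 0.1874]
ee_rot: [0.633, 0.695, 0.252, 0.231]
force: [-2.8, -4.6, -0.6]
gripper_width: 0.188
gripper_force: 8.0
```

```bash
python3 -c "
from h import *
o=arm.get_obs();B,b=board(S);print('board',B.T@(o['eef_pos']-b),delta(*bpose([.105,.115,.026])),o['gripper_width']*94,B.T@o['force'])"
```

```text
board [0.10508813 0.11580464 0.0259059 ] (array([-0.04,  0.13, -0.  ]), array([-0.0008, -0.0001, -0.0001])) 17.716735655360637 [-2.81323183 -4.3467593   1.63675167]
```

Call:
move_arm --moves '[[[0,0,0,0.003,0,0,-1],[0,0,0,0.004,0,0,-1],[0,0,0,0.004,0,0,-1]]]'

```text
time_s: 5.62
eef_pos: [0.6906, 0.1005, 0.1873]
ee_rot: [0.633, 0.695, 0.251, 0.232]
force: [-2.5, -11.1, -1.3]
gripper_width: 0.193
gripper_force: 8.0
```

Call:
move_arm --moves '[[[0,0,0,0,0,0,0],[0,0,0,0,0,0,0],[0,0,0,0,0,0,0],[0,0,0,0,0,-0.04,0],[0,0,0,0,0,-0.08,0],[0,0,0,0,0,-0.08,0]]]'

```text
time_s: 6.38
eef_pos: [0.6403, 0.0984, 0.2534]
ee_rot: [0.632, 0.694, 0.255, 0.233]
force: [-0.6, 0.1, 0.3]
gripper_width: 0.501
gripper_force: 0.0
```

```bash
python3 - <<'E'
from h import *
import cv2
o=arm.get_obs();print(o['gripper_width']*94,delta(*bpose([0,0,.1])),delta(*bpose([0,0,.013])))
im=arm.snapshot("wrist");np.save("w1.npy",np.r_[o['eef_pos'],o['ee_rot']])
cv2.imwrite("pics/w1.png",im[:,:,::-1])
E
```

```text
47.12578214981355 (array([0.43, 0.1 , 0.01]), array([-0.1207, -0.1092,  0.0081])) (array([0.43, 0.1 , 0.01]), array([-0.1206, -0.1098,  0.0951]))
```

View pics/w1.png

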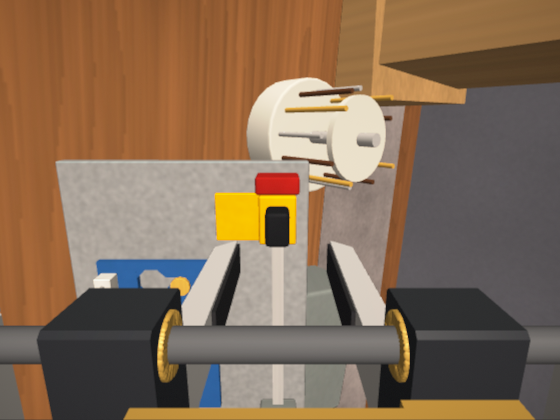

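The latch sits against the red stop at (277,185). Next I go to the grip.

Call:
move_arm --moves '[[[0.3,0,0,-0.06,-0.055,0,0],[0.3,0,0,-0.121,-0.11,0,0],[0.3,0,0,-0.121,-0.11,0.01,0],[0.3,0,0,-0.121,-0.11,0.04,0],[0.3,0,0,-0.121,-0.11,0.07,0],[0.3,0,0,-0.121,-0.11,0.07,0]]]'

```text
time_s: 7.18
eef_pos: [0.6107, -0.0254, 0.1212]
ee_rot: [0.634, 0.696, 0.25, 0.226]
force: [0.4, -0.5, -0.5]
gripper_width: 0.499
gripper_force: 0.0
```

```bash
python3 -c "
from h import *
o=arm.get_obs();B,b=board(S);print('board',B.T@(o['eef_pos']-b),delta(*bpose([0,0,.014])),o['gripper_width']*94,B.T@o['force'])"
```

```text
board [-0.00739593  0.00024026  0.03385414] (array([-0.6 , -0.07, -0.13]), array([-0.0002,  0.0076,  0.0198])) 46.89364717059075 [-0.04515021 -0.49677386 -0.6240606 ]
```

Call:
move_arm --moves '[[[0,0,0,0,0,0,0],[0,0,0,0,0,0,0]]]'

```text
time_s: 7.42
eef_pos: [0.612, -0.026, 0.1262]
ee_rot: [0.633, 0.695, 0.251, 0.23]
force: [-0.2, 0.1, -0.4]
gripper_width: 0.499
gripper_force: 0.0
```

```bash
python3 -c "
from h import *
o=arm.get_obs();B,b=board(S);print('board',B.T@(o['eef_pos']-b),delta(*bpose([0,0,.014])),o['gripper_width']*94,B.T@o['force'])"
```

```text
board [-0.00317504 -0.00048881  0.03690358] (array([-0.16,  0.1 , -0.01]), array([0.0005, 0.0032, 0.0229])) 46.9199955331789 [-0.36636274  0.10959325 -0.21087842]
```

Call:
move_arm --moves '[[[0,0,0,0,0.003,0.01,0],[0,0,0,0,0.003,0.021,0],[0,0,0,0,0.003,0.021,0],[0,0,0,0,0.003,0.021,-1],[0,0,0,0,0.003,0.021,-1],[0,0,0,0,0.003,0.021,-1],[0,0,0,0,0.003,0.021,-1],[0,0,0,0,0.003,0.021,-1],[0,0,0,0,0.003,0.021,-1],[0,0,0,0,0.003,0.021,-1]]]' --squeeze 25

```text
time_s: 8.68
eef_pos: [0.628, -0.0248, 0.1116]
ee_rot: [0.633, 0.695, 0.251, 0.23]
force: [1.8, 0.2, 1.6]
gripper_width: 0.191
gripper_force: 25.0
```

```bash
python3 -c "
from h import *
o=arm.get_obs();B,b=board(S);print('board',B.T@(o['eef_pos']-b),delta(*bpose([0,0,.014])),o['gripper_width']*94,B.T@o['force'])"
```

```text
board [-0.0003192  -0.00072934  0.01542816] (array([-0.17,  0.11, -0.04]), array([0.0007, 0.0003, 0.0014])) 17.90768769773788 [2.36867112e+00 2.28400843e-03 8.08374819e-02]
```

Call:
move_arm --moves '[[[0,0,0,0,0.004,-0.001,-1],[0,0,0,0,0.01,-0.001,-1],[0,0,0,0,0.016,-0.001,-1],[0,0,0,0,0.022,-0.001,-1],[0,0,0,0,0.026,-0.001,-1],[0,0,0,0,0.026,-0.001,-1],[0,0,0,0,0.026,-0.001,-1]]]'

```text
time_s: 9.55
eef_pos: [0.6466, -0.0227, 0.1282]
ee_rot: [0.633, 0.695, 0.251, 0.229]
force: [-0.5, -0.8, -4.1]
gripper_width: 0.189
gripper_force: 25.0
```

```bash
python3 -c "
from h import *
o=arm.get_obs();B,b=board(S);print('board',B.T@(o['eef_pos']-b),o['gripper_width']*94,B.T@o['force'])"
```

```text
board [ 0.02467306 -0.00037043  0.01607671] 17.740398997693784 [-3.05520523 -0.73879401 -2.7259265 ]
```

Call:
move_arm --moves '[[[0,0,0,0,0.001,0,-1],[0,0,0,0,0.001,0,-1],[0,0,0,0,0.001,-0.006,-1],[0,0,0,0,0.001,-0.012,-1],[0,0,0,0,0.001,-0.02,-1],[0,0,0,0,0.001,-0.03,-1],[0,0,0,0,0.001,-0.04,-1],[0,0,0,0,0.001,-0.04,-1]]]'

```text
time_s: 10.55
eef_pos: [0.6222, -0.0253, 0.1611]
ee_rot: [0.633, 0.695, 0.252, 0.23]
force: [-0.2, -1.4, -2.7]
gripper_width: 0.188
gripper_force: 25.0
```

```bash
cat >> h.py <<'E'
def mpose(z,xy=(.407,.251),w=-.158):
    c,s=np.cos(w),np.sin(w)
    return R.from_matrix(np.array([[-s,c,0],[c,s,0],[0,0,-1.]]).T.T),np.array([*xy,z])
E
python3 -c "
from h import *
m=mpose(.15);print(m[0].as_matrix())
print(delta(*m),m[0].magnitude())
o=arm.get_obs();print(delta(R.from_quat(o['ee_rot']),[.58,-.03,.24]))"
```

```text
[[ 0.15734343  0.98754395  0.        ]
 [ 0.98754395 -0.15734343  0.        ]
 [ 0.          0.         -1.        ]]
(array([39.67, -4.92, 13.8 ]), array([ 0.295 , -0.1517, -0.1128])) 3.141592653589793
(array([0., 0., 0.]), array([-0.0009,  0.018 , -0.0878]))
```

Call:
move_arm --moves '[[[0,0,0,0,0.01,-0.04,-1],[0,0,0,0,0.018,-0.088,-1],[10,-1.2,3.5,0.04,0,-0.1,-1],[20,-2.5,7,0.09,-0.03,-0.11,-1],[28,-3.5,10,0.14,-0.06,-0.113,-1],[35,-4.3,12,0.19,-0.09,-0.113,-1],[39.7,-4.9,13.8,0.24,-0.12,-0.113,-1],[39.7,-4.9,13.8,0.28,-0.145,-0.113,-1],[39.7,-4.9,13.8,0.295,-0.152,-0.113,-1],[39.7,-4.9,13.8,0.295,-0.152,-0.113,-1]]]'

```text
time_s: 11.8
eef_pos: [0.4064, 0.2516, 0.1493]
ee_rot: [0.76, 0.65, -0.0, -0.001]
force: [1.0, 0.8, -3.1]
gripper_width: 0.187
gripper_force: 25.0
```

Call:
move_arm --moves '[[[0,0,0,0,0,0,-1],[0,0,0,0,0,0,-1]]]'

```text
time_s: 12.05
eef_pos: [0.4075, 0.2504, 0.15]
ee_rot: [0.761, 0.649, 0.0, -0.001]
force: [0.5, -0.9, -4.1]
gripper_width: 0.189
gripper_force: 25.0
```

```bash
python3 - <<'E'
from h import *
import cv2
o=arm.get_obs();print(o['gripper_width']*94,o['force'],delta(*mpose(.0195)))
im=arm.snapshot("side")[200:420,200:420]
cv2.imwrite("pics/s1.png",cv2.resize(im,None,fx=2.5,fy=2.5,interpolation=cv2.INTER_CUBIC)[:,:,::-1])
E
```

```text
17.797751723386106 [ 0.52341844 -0.89451995 -4.07394333] (array([-0.06, -0.07, -0.09]), array([ 0.0004, -0.0005,  0.1305]))
```

View pics/s1.png

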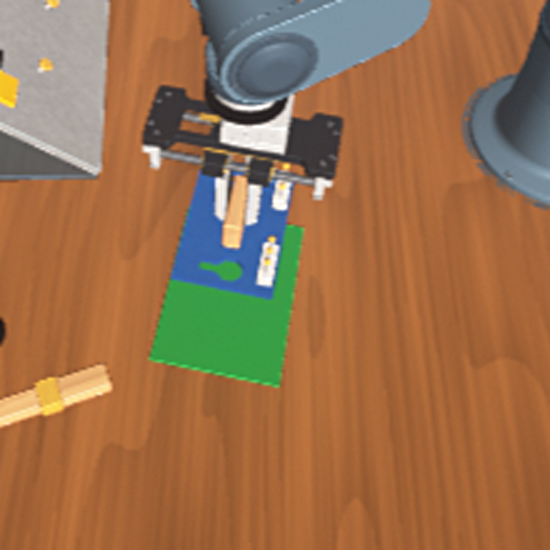

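The rack is held level over the mat, with its grip at (235,215) in the crop and the green mat below it. I lower it, slowly at the end.

Call:
move_arm --moves '[[[0,0,0,0,0,0.04,-1],[0,0,0,0,0,0.08,-1],[0,0,0,0,0,0.11,-1],[0,0,0,0,0,0.12,-1],[0,0,0,0,0,0.126,-1],[0,0,0,0,0,0.128,-1],[0,0,0,0,0,0.13,-1],[0,0,0,0,0,0.13,-1],[0,0,0,0,0,0.13,-1]]]'

```text
time_s: 13.22
eef_pos: [0.4064, 0.2514, 0.0197]
ee_rot: [0.761, 0.649, -0.0, -0.001]
force: [-0.4, 1.2, -3.4]
gripper_width: 0.191
gripper_force: 25.0
```

Not in contact yet, so I creep down.

Call:
move_arm --moves '[[[0,0,0,0,0,0.001,-1],[0,0,0,0,0,0.002,-1],[0,0,0,0,0,0.002,-1]]]'

```text
time_s: 13.6
eef_pos: [0.4072, 0.2517, 0.0192]
ee_rot: [0.76, 0.649, -0.0, -0.001]
force: [-4.9, -1.8, 10.5]
gripper_width: 0.19
gripper_force: 25.0
```

Contact is made. I back off 1 mm, open and retreat.

Call:
move_arm --moves '[[[0,0,0,0,0,-0.001,-1],[0,0,0,0,0,-0.001,0],[0,0,0,0,0,-0.001,0],[0,0,0,0,0,-0.001,0],[0,0,0,0,0,-0.001,0],[0,0,0,0,0,-0.02,0],[0,0,0,0,0,-0.06,0],[0,0,0,0,0,-0.12,0],[0,0,0,0,0,-0.16,0],[0,0,0,0,0,-0.16,0]]]'

```text
time_s: 14.85
eef_pos: [0.4088, 0.2519, 0.1811]
ee_rot: [0.761, 0.649, 0.003, 0.0]
force: [0.2, -0.1, -0.2]
gripper_width: 0.503
gripper_force: 0.0
```

```bash
python3 - <<'E'
from h import *
import cv2
o=arm.get_obs();print(o['gripper_width']*94,o['force'],o['eef_pos'])
im=arm.snapshot("scene")[180:355,200:480]
cv2.imwrite("pics/s2.png",cv2.resize(im,None,fx=2.8,fy=2.8,interpolation=cv2.INTER_CUBIC)[:,:,::-1])
E
```

```text
47.245962905557604 [ 0.16572707 -0.05218651 -0.19941555] [0.40881492 0.25192756 0.18113111]
```

View pics/s2.png

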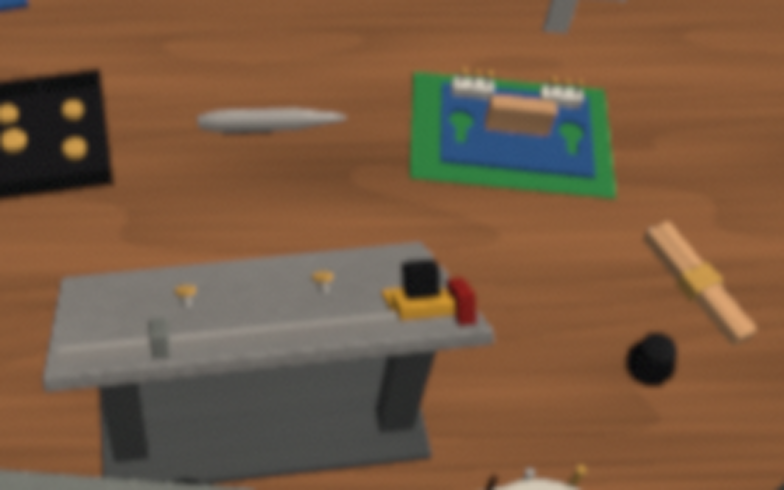

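The rack lies flat near the middle of the mat at (520,130), grip up. The latch is against the red stop at (463,300), and the bystanders in view look undisturbed.

```bash
python3 -c "
from station import arm
print(arm.close_job())"
```

```text
the job is handed in; nothing more can be done
None
```

The job is handed in: the latch is against its left stop and the rack lies flat, grip up, near the middle of the mat, with about 15 s of the 61 s used; the judge's verdict was not returned.

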